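Wedge a glued case tight in its clamping jig

TASK

Clamp the glued grey case in the jig on the bench: pick up the loose wooden wedge, set its thin end into the channel between the aluminium fence and the sliding wooden jaw, and tap or push it in from its thick end until it stops moving forward and holds the case tight by itself, then let go. Drive it firmly but gently (about 15 N is enough, and pushing with more than about 22 N could crush the case), and leave the other things where they are.

Things in the scene. Friction and masses are not known exactly. Their poses are not given: they have to be found in the camera images.
- jig: Fixed clamping jig. Origin on the bench under its plywood plate (8 mm thick, x -120 to +56, y -72 to +80 mm). +x: direction in which the wedge is driven; +y: from case to fence; z up. On the plate along +y: stop bar, grey case, wooden sliding jaw, wedge channel, fence (aluminium bar, x -30 to +40, inner face at y = +60 and parallel to x, top at z = 38).
- channel_mouth (a point): Mouth of the wedge channel, on the fence's inner face at the plate's top: jig (-30, 60, 8) mm, axes as the jig's. The channel is open above and at this end, lies on the -y side of this point, is 14.4 to 16.4 mm wide here at the start and narrows along +x by 1 mm in 5, on the jaw's side, like the wedge.
- jaw: Wooden jaw, 70 mm long, top 37 mm above the bench, slides easily (under 1 N) along jig y. Axes as the jig's. Origin on the plate at jig x = 0, in the plane of its flat face towards the case; at the start at jig y = 27 to 29 mm, falling as the wedge pushes the jaw to the case. Its other face mates flat with the wedge's taper.
- case: Grey plastic case, 98 long, 34 high, 70 mm in the clamped direction (its x, along jig y; its +x face, 36 mm from its origin, looks at the jaw), 0.1 to 0.2 kg, origin on its underside. Lies loose on the plate, 0.5 to 8 mm from the stop bar, 0.5 to 5 mm from the jaw. The stop bar (unlisted) is set up to 5 mm differently each time.
- wedge: Loose wooden wedge, 120 long, 24 high, about 0.08 kg, lies right way up. Origin mid-length on its underside. Thin end at x = +60 (10 mm thick, y 3 to 13). From x = -60 to -20 a parallel tail, 26 mm thick (y -13 to 13), where it is gripped; from -20 to +60 the -y side tapers 1 mm in 5. The +y side is straight and runs along the fence.
- wedge_butt (a point): Middle of the wedge's thick end face, where it is tapped: wedge (-60, 0, 12) mm, axes as the wedge's. Driven home, this point stands at about jig x = -105 to -70 by the stop bar's setting: to be felt. After one push it may sit slightly askew and loosen when let go: repeated taps square it until nothing more is gained. The tail stays outside the mouth.
- wedge_tip (a point): Middle of the wedge's thin end: wedge (60, 8, 12) mm, axes as the wedge's. It meets the jaw when about 22 to 32 mm inside the mouth, then moves the jaw with a few N until the case bears on the stop bar; then resistance climbs quickly. A push of F squeezes the case with about 0.7 to 1.4 F. The taper locks itself: it stays when released.
- tape_roll: Bystander: roll of masking tape, 103 mm across, 25 mm high, lying flat left of the jig.
- cutters: Bystander: pair of side cutters, 56 x 130 x 13 mm, lying near the bench's front edge.
- jar: Bystander: small flux jar, 46 mm across, 32 mm high, standing behind the wedge's place.

How it is judged (in metres and radians):
At the end, for the whole second after the job is handed in: Released and at rest, the wedge lies flat on the plate in the channel (origin 4 to 14 mm above the jig's, within 0.06 rad of the driving direction, tilt under 0.1 rad) and keeps jaw against case and itself against jaw with over 5 N each; the case lies flat on the plate (tilt under 0.1 rad) (contact force between jaw and case above 5 N and contact force between wedge and jaw above 5 N and linear speed of each of wedge, case below 0.005 m/s and z of wedge in the frame of jig between 0.004 and 0.014 m and angle between the x axis of wedge and the x axis of jig, either way round below 0.06 rad and angle between each of wedge, case's own z axis and vertical below 0.1 rad and z of case in the frame of jig below 0.014 m); the robot touches nothing.
It fails at once if the case is squeezed by the jaw with more than 34 N (contact force between jaw and case above 34 N).
It fails at once if a bystander (tape roll, cutters, jar) is moved by more than 25 mm (distance of any of tape_roll, cutters, jar from where it was at the start of the episode above 0.025 m).
It also fails if it takes over 56 s, if anything falls off the work surface, if the arm or the gripper's body presses on something with over 40 N, if the wrist force passes 120 N, or if a joint passes its speed limit or range.

ROBOT

A 6-joint arm with a two-finger parallel gripper is mounted at the origin on a cart in front of the work surface, level with it; the furniture and walls round the work are solid. World frame = base frame: x ahead of the robot, y to its left, z up, the work surface at z = 0. Lengths are in mm, angles in rad, forces in N, time in s.
With the tool pointing down it reaches from about 300 to 825 mm from the base axis. Payload 5.4 kg.
Tool frame: the origin (TCP) lies midway between the tips of the shut fingers; the grasp point (between the pads) lies 19 mm behind it; z points along the fingers, y is the line along which they close (so a half turn about z gives the same grasp; the last joint's range is limited). The gripper opens to 92 mm and grips with 3 to 60 N. Pads are 20 mm wide; open, the fingers measure 128 mm over their backs; the gripper's body (75 mm by 189 mm) begins 69 mm behind the grasp point.
Start: joints at [0.952, 0.158, 1.597, -0, 1.386, -0.21], TCP at [228.575, 527.598, 214.601] pointing down, gripper open.
Joint ranges: [-2.91, 2.91], [-0.94, 2.29], [0.18, 2.7], [-1.29, 4.43], [0.17, 2.64], [-3, 3]. Speed limits (rad/s): [2.57, 2.57, 3.14, 3.14, 3.14, 3.14].

INTERFACE

Orientations are given as a unit quaternion [w, x, y, z].
In Python, from workcell import ctrl gives the robot as it stands. The module is installed in compiled form; this text tells all that it offers.
- The arm moves only by the shell command python3 -m pendant 'ROWS' [OPENING] [FORCE]. ROWS is JSON, a list of rows, each a list of 2 entries, a list of its own where there are three numbers: the shift along the tool's x, y, z in m, then the turn, a rotation vector about the tool's x, y, z in rad. In form: [[[tx, ty, tz], [wx, wy, wz]], ...]. A call has 1 to 8 rows; each row shifts and turns the commanded pose from where the row before left it, along the tool's axes as they then stand; what a row does not reach is not made up. A row lasts 1/12 s, in which the tool goes at most 41.7 mm and 7.16 degrees, less where a joint would pass 70% of its speed; a pose out of reach is approached as far as the arm can. A call is refused whole if a number of a shift passes 0.0417 or a number of a turn 0.125, either way. A call with a gripper value outside its range is refused whole. OPENING is the opening in per cent of the stroke, from 0 (shut) to 100 (fully open), set as the call begins (- or left out, the last holds). The fingers move at their own pace and stop on an object; FORCE is the grip in N (left out, the last holds). Time passes only in rows, so rows that do not move let the fingers close. It gives the time, the measured TCP pose, the force, the opening and the grip force at its end, in the units of the state.
- ctrl.observe(): the state, without advancing time (a new reading comes with each control period).
- ctrl.get_image(name): name is "scene" or "side" or "wrist"; returns a dict with "color" (420x560x3 uint8, red, green, blue), "z_map" (420x560 float32, mm along the optical axis (not along the pixel's ray), 0 where there is no reading), "fovy" (degrees; the focal length in pixels is half the picture's height over the tangent of half this angle, whatever the lens; pixels are square), "cx", "cy" (the principal point, pixels), "rvec" (rotation vector, rad) and "tvec" (3), from world to camera coordinates, as OpenCV has them. Camera axes: x right, y down, z forward; pixel columns grow to the right and rows downward; lengths in mm; the calibration is good to about 2 mm. A picture is of the moment at which its call begins.
- ctrl.job_done(): hands the job in; it is judged then, once.
The state is a dict: "time_s": time; "joint_positions": joint angles; "dq": joint speeds; "joint_torque": joint torques, N m; "position": TCP position; "tool_rot": TCP orientation; "force": force on the tool from outside, world axes, zero at the start; "wrist_torque": the same for the moment, N m; "grip_width": finger opening in mm; "gripper_force": force on a finger pad.
Only numpy, scipy, OpenCV 4.12 (cv2) and the standard library are available. Lean on these libraries where they do the work, as an engineer would, in place of code of your own. Each camera call takes 0.05 s, during which the arm holds its last target. There are 200 camera calls.

## Working session

There is one attempt and no reset: what is moved stays moved. The work goes in short steps, Python scripts to look and compute and a shell command to move; the robot and the scene stay as the last step left them, time stands still between calls to the robot, and variables do not carry over. Pictures are saved under pics/ and viewed, at most 10 in all, crops included, and the job is handed in when it is done.

```bash
mkdir -p pics; cat > h.py <<'E'
import numpy as np, cv2
from workcell import ctrl
def cam(n):
    im=ctrl.get_image(n); h=im["color"].shape[0]
    f=h/2/np.tan(np.radians(im["fovy"])/2)
    R=cv2.Rodrigues(np.array(im["rvec"],float))[0]; t=np.array(im["tvec"],float).ravel()
    return im,f,R,t
def cloud(c):
    im,f,R,t=c; z=im["z_map"].astype(float); v,u=np.mgrid[:z.shape[0],:z.shape[1]]
    p=np.stack([(u-im["cx"])/f*z,(v-im["cy"])/f*z,z],-1)
    return (p-t)@R
def ray(c,u,v,h):
    im,f,R,t=c; d=R.T@np.array([(u-im["cx"])/f,(v-im["cy"])/f,1]); o=-R.T@t
    return o+d*(h-o[2])/d[2]
E
python3 - <<'E'
from h import *
s=ctrl.observe(); print(s)
for n in("scene","side","wrist"):
    c=cam(n); cv2.imwrite(f"pics/{n}0.png",c[0]["color"][...,::-1]); np.savez(f"{n}0.npz",P=cloud(c),C=c[0]["color"]); print(n,-c[2].T@c[3],c[2][2])
E
```

```text
{'time_s': 0.0, 'joint_positions': array([ 9.51928305e-01,  1.59036558e-01,  1.59826153e+00, -8.49652390e-06,
        1.38619754e+00, -2.10076314e-01]), 'dq': array([ 0.00043529, -0.00053403,  0.00221343,  0.00086088, -0.00156494,
       -0.003017  ]), 'joint_torque': array([ 2.46419665e-05, -3.85536790e+01, -3.22125471e+01,  7.03193620e-02,
        3.71712574e-02, -1.69762338e-04]), 'position': array([228.19158048, 527.082184  , 213.61127845]), 'tool_rot': array([-3.79348937e-04,  2.02974768e-01,  9.79183506e-01, -8.72606042e-04]), 'force': array([-0.24124423,  0.05737578,  1.03542295]), 'wrist_torque': array([ 0.0550614 ,  0.03609116, -0.03819135]), 'gripper_force': 0.0, 'grip_width': 91.70501876934615}
scene [  58.53350932 -572.46561758  812.53608382] [ 0.39527063  0.56704278 -0.72265041]
side [ 436.22882184 1232.90589265  862.72535511] [ 0.01337184 -0.82490482 -0.56511347]
wrist [151.63934574 562.19818965 383.57446299] [ 0.26940471 -0.11769997 -0.95580742]
```

View pics/scene0.png

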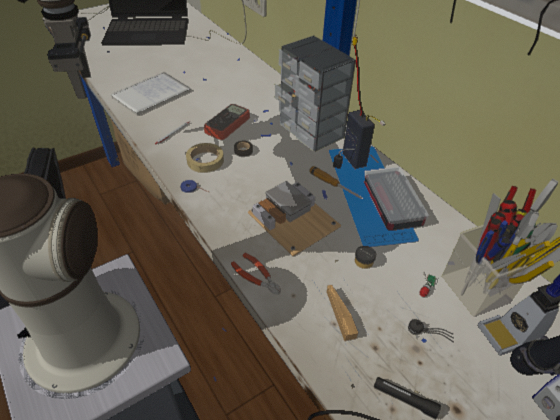

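View pics/side0.png

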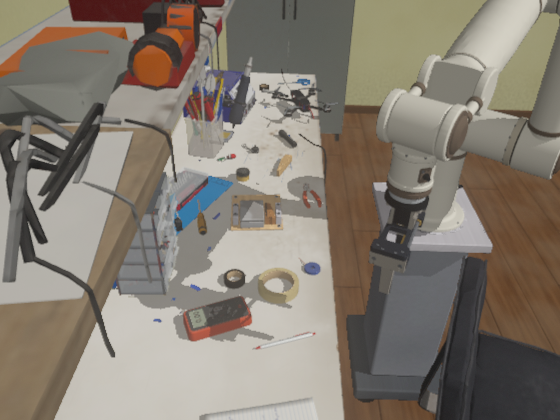

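The scene picture shows the wedge at about (341,312), the jig at (295,215), the jar at (365,257), the cutters at (257,272) and the tape at (205,157). In the side picture the jig is at (257,212) and the wedge at (285,163).

```bash
python3 - <<'E'
from h import *
A=np.load("scene0.npz");B=np.load("side0.npz")
for n,D,l in(("scene",A,[(341,312),(330,290),(350,335),(295,215),(365,250),(257,272),(205,157),(290,197),(265,212)]),("side",B,[(257,212),(285,163),(270,215),(242,174)])):
    for u,v in l: print(n,u,v,D["P"][v,u].round())
a=cv2.resize(A["C"][165:345,235:375],None,fx=4,fy=4,interpolation=2)[:600]
a1=cv2.resize(A["C"][170:260,240:350],None,fx=5,fy=5,interpolation=cv2.INTER_CUBIC)
b1=cv2.resize(B["C"][150:240,215:305],None,fx=5,fy=5,interpolation=cv2.INTER_CUBIC)[:,:250*2]
o=np.hstack([a1[:, :],b1])
o=cv2.resize(o,(800,int(800*o.shape[0]/o.shape[1])));print(o.shape)
cv2.imwrite("pics/crop1.png",o[...,::-1])
# wedge by mask: height 15..30 near
for n,D in(("scene",A),("side",B)):
    P=D["P"];C=D["C"].astype(int)
    x,y,z=P[...,0],P[...,1],P[...,2]
    hsv=cv2.cvtColor(D["C"],cv2.COLOR_RGB2HSV)
    m=(z>17)&(z<32)&(hsv[...,1]>90)&(x>200)&(x<700)
    k,lab,st,ce=cv2.connectedComponentsWithStats(m.astype(np.uint8))
    for i in range(1,k):
        if st[i,4]>25:
            q=P[lab==i][:,:2]; print(n,ce[i].round(),st[i,4],q.min(0).round(),q.max(0).round(),np.median(P[lab==i][:,2]).round(1),cv2.minAreaRect(q.astype(np.float32)))
E
```

```text
scene 341 312 [ 448. -239.   25.]
scene 330 290 [ 462. -185.   24.]
scene 350 335 [ 432. -286.   20.]
scene 295 215 [525.  31.  26.]
scene 365 250 [ 591. -146.   31.]
scene 257 272 [369. -46.  -2.]
scene 205 157 [457. 372.   0.]
scene 290 197 [540.  75.  42.]
scene 265 212 [463.  67.  39.]
side 257 212 [520.  97.  40.]
side 285 163 [ 445. -222.   22.]
side 270 215 [482. 103.  35.]
side 242 174 [ 585. -126.   30.]
(360, 800, 3)
scene [227. 125.] 234 [508. 412.] [659. 475.] 25.2 ((583.5303955078125, 443.7803039550781), (151.11550903320312, 61.917579650878906), 0.5429020524024963)
scene [200. 159.] 127 [399. 307.] [495. 403.] 23.9 ((439.447021484375, 346.6142883300781), (75.35708618164062, 96.8565902709961), 49.52370834350586)
scene [325. 175.] 127 [664.  73.] [694. 149.] 20.8 ((678.9403076171875, 109.980712890625), (20.225505828857422, 76.6591796875), 11.3621244430542)
scene [277. 217.] 71 [474.  37.] [502.  82.] 25.8 ((482.4797058105469, 56.68979263305664), (15.337421417236328, 50.819496154785156), 33.249942779541016)
scene [342. 314.] 580 [ 423. -292.] [ 472. -172.] 23.8 ((454.40167236328125, -231.2645721435547), (122.27107238769531, 25.6700382232666), 70.25499725341797)
side [284. 162.] 89 [ 425. -281.] [ 468. -168.] 21.7 ((453.9529724121094, -224.4703369140625), (115.46790313720703, 23.023218154907227), 69.5514144897461)
side [201. 222.] 80 [665.  83.] [694. 165.] 19.7 ((679.5770874023438, 123.27005004882812), (18.510892868041992, 83.65467071533203), 15.091312408447266)
side [270. 219.] 41 [470. 106.] [496. 115.] 25.7 ((482.7624206542969, 110.21302795410156), (8.886509895324707, 26.240694046020508), 85.5071029663086)
side [215. 324.] 435 [509. 423.] [659. 538.] 25.7 ((584.6129760742188, 480.62744140625), (144.44479370117188, 69.46585083007812), 22.489219665527344)
```

View pics/crop1.png

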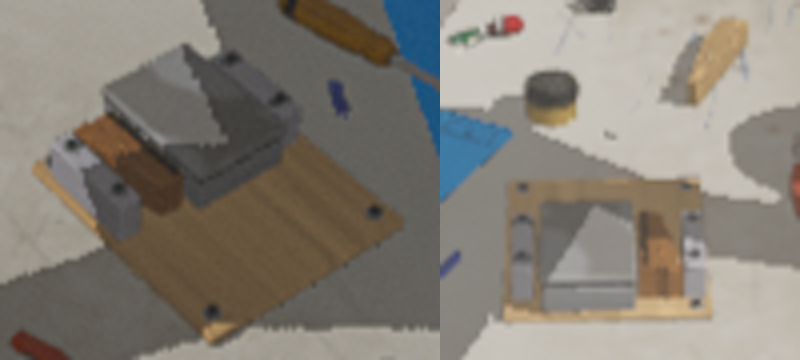

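The crop shows the fence nearest the robot, then the jaw, the case and the stop bar. The channel mouth is on the right (world -y), so jig +x is roughly world +y. The wedge's thin end also points to about +y. I'll fly over the jig and look with the wrist camera.

```bash
python3 -m pendant '[[[-0.028,-0.022,-0.003],[0,0,0]],[[-0.028,-0.022,-0.003],[0,0,0]],[[-0.028,-0.022,-0.003],[0,0,0]],[[-0.028,-0.022,-0.003],[0,0,0]],[[-0.028,-0.022,-0.003],[0,0,0]],[[-0.028,-0.022,-0.003],[0,0,0]],[[-0.028,-0.022,-0.003],[0,0,0]],[[-0.028,-0.022,-0.003],[0,0,0]]]' 100
python3 -m pendant '[[[-0.028,-0.022,-0.003],[0,0,0]],[[-0.028,-0.022,-0.003],[0,0,0]],[[-0.028,-0.022,-0.003],[0,0,0]],[[-0.028,-0.022,-0.003],[0,0,0]],[[-0.028,-0.022,-0.003],[0,0,0]],[[-0.028,-0.022,-0.003],[0,0,0]],[[-0.028,-0.022,-0.003],[0,0,0]],[[-0.028,-0.022,-0.003],[0,0,0]]]'
python3 -m pendant '[[[0,0,0],[0,0,0.12]],[[0,0,0],[0,0,0.12]],[[0,0,0],[0,0,0.12]],[[0,0,0],[0,0,0.12]],[[0,0,0],[0,0,0.12]],[[0,0,0],[0,0,0.12]],[[0,0,0],[0,0,0.12]],[[0,0,0],[0,0,0.12]]]'
python3 -m pendant '[[[0,0,0],[0,0,0.12]],[[0,0,0],[0,0,0.08]],[[0,0,0],[0,0,0]],[[0,0,0],[0,0,0]]]'
python3 - <<'E'
from h import *
print(ctrl.observe())
c=cam("wrist"); cv2.imwrite("pics/w1.png",c[0]["color"][...,::-1]); np.savez("w1.npz",P=cloud(c),C=c[0]["color"]); print(-c[2].T@c[3],c[2][2])
E
```

```text
time_s: 0.82
position: [364.4, 275.5, 238.6]
tool_rot: [-0.0, 0.203, 0.979, -0.0]
force: [0.9, 0.5, -0.9]
grip_width: 91.8
gripper_force: 0.0
time_s: 1.48
position: [500.1, 24.8, 262.5]
tool_rot: [-0.0, 0.203, 0.979, 0.0]
force: [0.7, 0.1, -0.8]
grip_width: 91.6
gripper_force: 0.0
time_s: 2.15
position: [499.5, 26.6, 262.2]
tool_rot: [-0.0, 0.635, 0.773, -0.0]
force: [-0.1, 0.1, -0.2]
grip_width: 91.9
gripper_force: 0.0
time_s: 2.48
position: [499.6, 26.6, 262.3]
tool_rot: [-0.0, 0.706, 0.709, -0.0]
force: [0.6, 0.4, 0.9]
grip_width: 91.7
gripper_force: 0.0
{'time_s': 2.4833, 'joint_positions': array([-1.88899990e-01, -6.75748378e-02,  1.73662256e+00, -1.28767496e-05,
        1.47310234e+00, -1.93339690e-01]), 'dq': array([ 5.50765515e-04,  3.35507587e-04, -3.38145380e-03,  1.07623169e-04,
       -5.95017764e-05, -7.43989981e-03]), 'joint_torque': array([-3.30057170e-03, -3.02085578e+01, -3.29133761e+01,  7.27552129e-02,
        2.86111532e-02,  1.56645742e-01]), 'position': array([499.55852807,  26.56198883, 262.33200963]), 'tool_rot': array([-2.27334116e-04,  7.05534896e-01,  7.08675125e-01, -1.61358894e-04]), 'force': array([0.61113131, 0.4402949 , 0.8829212 ]), 'wrist_torque': array([-0.04981706,  0.01904269,  0.01703201]), 'gripper_force': 0.0, 'grip_width': 91.70366508630254}
[499.30961116 111.78614598 432.17216755] [ 7.08531131e-04 -2.93875009e-01 -9.55843594e-01]
```

View pics/w1.png

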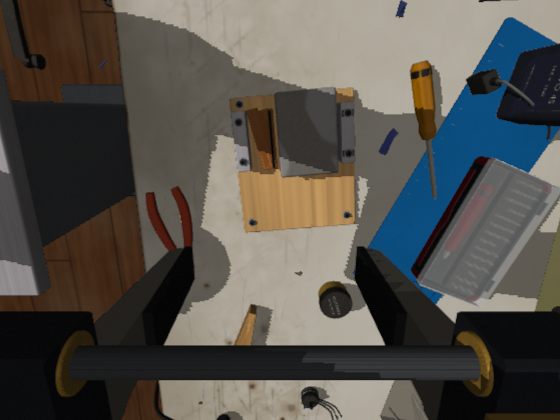

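The wrist view shows the plate with corners at about (245,232), (355,224), (353,88) and (230,97). The fence is at (240,140), the channel at (250,140), the jaw at (262,138), and the wedge's thin end at (252,310). I'll measure the jig now.

```bash
cat > jig.py <<'E'
from h import *
def fit(D):
    P=D["P"];C=D["C"];hsv=cv2.cvtColor(C,cv2.COLOR_RGB2HSV).astype(int)
    x,y,z=P[...,0],P[...,1],P[...,2]
    roi=(x>410)&(x<640)&(y>-80)&(y<190)
    def comp(m,name,minn=60):
        k,lab,st,ce=cv2.connectedComponentsWithStats(m.astype(np.uint8),connectivity=4)
        for i in range(1,k):
            if st[i,4]>minn:
                q=P[lab==i]; r=cv2.minAreaRect(q[:,:2].astype(np.float32))
                print(name,ce[i].round(),st[i,4],"z",np.median(q[:,2]).round(1),"c",np.round(r[0],1),np.round(r[1],1),round(r[2],2)); print("   ",cv2.boxPoints(r).round(1).tolist())
    comp(roi&(z>4)&(z<14),"plate",300)
    comp(roi&(z>31)&(z<46)&(hsv[...,1]<70),"grey")
    comp(roi&(z>31)&(z<46)&(hsv[...,1]>=90),"jaw")
    print("bench z",np.median(z[roi&(abs(z)<6)&(y<-20)]))
if __name__=="__main__":
    import sys; fit(np.load(sys.argv[1]))
E
python3 jig.py w1.npz; python3 jig.py side0.npz
```

```text
plate [291. 188.] 7539 z 7.5 c [527.3  43. ] [152.2 175.6] 4.94
    [[443.8999938964844, 123.9000015258789], [459.1000061035156, -51.099998474121094], [610.7000122070312, -38.0], [595.5, 137.0]]
grey [307. 131.] 5091 z 41.5 c [538.6  84.3] [71.  97.4] 5.44
    [[498.6000061035156, 129.39999389648438], [507.8999938964844, 32.5], [578.5, 39.20000076293945], [569.2999877929688, 136.1999969482422]]
grey [347. 131.] 874 z 37.7 c [585.   84.9] [15.9 69.6] 5.12
    [[573.9000244140625, 118.80000305175781], [580.0999755859375, 49.5], [596.0, 50.900001525878906], [589.7999877929688, 120.30000305175781]]
grey [241. 140.] 833 z 37.7 c [460.2  73.8] [16.3 69.9] 4.98
    [[449.1000061035156, 107.9000015258789], [455.20001220703125, 38.29999923706055], [471.3999938964844, 39.70000076293945], [465.29998779296875, 109.30000305175781]]
jaw [264. 135.] 1167 z 36.6 c [485.4  77.2] [29.7 71.1] 4.99
    [[467.3999938964844, 111.30000305175781], [473.6000061035156, 40.5], [503.29998779296875, 43.099998474121094], [497.1000061035156, 113.9000015258789]]
bench z -0.49960864269157146
plate [257. 199.] 311 z 
[... 293 characters left out ...]
579.2999877929688, 38.0], [566.5999755859375, 140.5]]
grey [278. 210.] 84 z 35.5 c [460.3  75.4] [16.1 74.6] 5.13
    [[448.8999938964844, 111.80000305175781], [455.6000061035156, 37.5], [471.6000061035156, 38.900001525878906], [465.0, 113.30000305175781]]
grey [235. 211.] 80 z 36.3 c [585.9  88.5] [14.5 73.1] 5.93
    [[574.9000244140625, 124.0999984741211], [582.4000244140625, 51.400001525878906], [596.7999877929688, 52.900001525878906], [589.2999877929688, 125.5999984741211]]
jaw [269. 212.] 93 z 34.9 c [483.2  75.7] [28.8 76.1] 3.13
    [[466.79998779296875, 112.9000015258789], [470.8999938964844, 36.900001525878906], [499.70001220703125, 38.5], [495.5, 114.5]]
bench z -1.305805249811713
```

```bash
python3 -m pendant '[[[-0.038,-0.006,0.005],[0,0,0]],[[-0.038,-0.006,0.005],[0,0,0]],[[-0.038,-0.006,0.005],[0,0,0]],[[-0.038,-0.006,0.005],[0,0,0]],[[-0.038,-0.006,0.005],[0,0,0]],[[-0.038,-0.006,0.005],[0,0,0]],[[-0.038,-0.006,0.005],[0,0,0]],[[-0.038,-0.006,0.005],[0,0,0]]]'
python3 -m pendant '[[[0,0,0],[0,0,0]],[[0,0,0],[0,0,0]]]'
python3 - <<'E'
from h import *
c=cam("wrist"); cv2.imwrite("pics/w2.png",c[0]["color"][...,::-1]); P=cloud(c);C=c[0]["color"]; np.savez("w2.npz",P=P,C=C)
hsv=cv2.cvtColor(C,cv2.COLOR_RGB2HSV)
z=P[...,2]; m=(z>18)&(z<32)&(hsv[...,1]>60)&(P[...,0]<520)
k,lab,st,ce=cv2.connectedComponentsWithStats(m.astype(np.uint8))
for i in range(1,k):
    if st[i,4]>300:
        q=P[lab==i]; Q=q[:,:2].astype(np.float32); h=cv2.convexHull(Q)
        print(ce[i],st[i],np.median(q[:,2]),cv2.minAreaRect(Q),cv2.approxPolyDP(h,3,True)[:,0].round(1).tolist())
E
```

```text
time_s: 3.2
position: [451.7, -279.4, 222.4]
tool_rot: [0.0, 0.706, 0.708, 0.0]
force: [0.6, -0.5, -0.4]
grip_width: 92.0
gripper_force: 0.0
time_s: 3.37
position: [451.6, -278.8, 222.0]
tool_rot: [-0.001, 0.707, 0.707, 0.0]
force: [0.2, 1.1, -0.7]
grip_width: 91.8
gripper_force: 0.0
[274.58435208 145.31295844] [ 250   83   46  112 2045] 23.580911470552515 ((455.8283996582031, -228.4405517578125), (119.83646392822266, 25.93553352355957), 69.46272277832031) [[464.8999938964844, -168.10000610351562], [423.8999938964844, -277.20001220703125], [444.3999938964844, -287.70001220703125], [461.3999938964844, -249.6999969482422], [473.3999938964844, -174.89999389648438]]
```

View pics/w2.png

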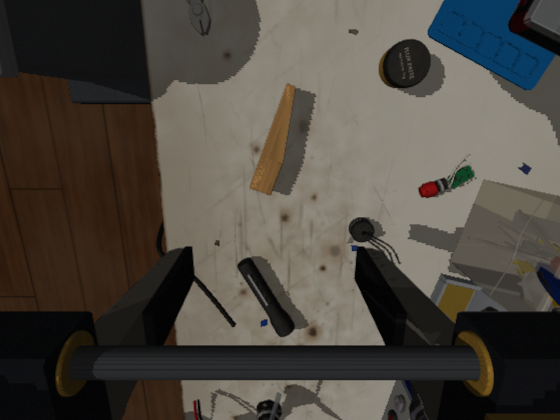

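The wedge is at about (275,140), with its thin end at the top (290,87) and its straight side on the left. Its origin is about (455.8,-228.4) and its yaw 69.5°. The tail grip point is (440.4,-269.6).

```bash
python3 -m pendant '[[[0.009,-0.011,0],[0,0,0.12]],[[0,0,0.02],[0,0,0.12]],[[0,0,0.035],[0,0,0.12]],[[0,0,0.035],[0,0,0]],[[0,0,0.035],[0,0,0]],[[0,0,0.035],[0,0,0]],[[0,0,0.03],[0,0,0]],[[0,0,0],[0,0,0]]]' 70
python3 -m pendant '[[[0,0,0.013],[0,0,0]],[[0,0,0.013],[0,0,0]],[[0,0,0],[0,0,0]],[[0,0,0],[0,0,0]]]'
python3 - <<'E'
from h import *
from scipy.spatial.transform import Rotation as R
s=ctrl.observe();q=s["tool_rot"];M=R.from_quat([*q[1:],q[0]]).as_matrix();p=s["position"];print(p,np.degrees(np.arctan2(M[1,0],M[0,0])))
a=np.radians(69.46);d=p[:2]-[455.8,-228.4];print(d@[np.cos(a),np.sin(a)],d@[-np.sin(a),np.cos(a)])
E
```

```text
time_s: 4.08
position: [438.0, -263.2, 26.9]
tool_rot: [-0.006, 0.821, 0.571, -0.001]
force: [0.3, 0.6, -0.5]
grip_width: 64.5
gripper_force: 0.0
time_s: 4.42
position: [442.2, -268.1, 8.0]
tool_rot: [0.0, 0.821, 0.571, 0.0]
force: [-0.9, -0.4, 0.3]
grip_width: 64.5
gripper_force: 0.0
[ 442.16427951 -268.14353434    8.01249076] 69.58448361086045
-42.001182787955244 -1.175601563525144
```

```bash
python3 -m pendant '[[[-0.002,0,0.003],[0,0,0]],[[0,0,0],[0,0,0]],[[0,0,0],[0,0,0]]]'
python3 -m pendant '[[[0,0,0],[0,0,0]],[[0,0,0],[0,0,0]],[[0,0,0],[0,0,0]],[[0,0,0],[0,0,0]],[[0,0,0],[0,0,0]],[[0,0,0],[0,0,0]],[[0,0,0],[0,0,0]],[[0,0,0],[0,0,0]]]' 0 40
```

```text
time_s: 4.67
position: [441.2, -271.0, 4.7]
tool_rot: [0.001, 0.822, 0.57, 0.0]
force: [-0.5, -0.8, -0.2]
grip_width: 64.3
gripper_force: 0.0
time_s: 5.33
position: [440.6, -270.5, 3.6]
tool_rot: [-0.0, 0.822, 0.57, -0.0]
force: [-0.4, -0.4, 0.1]
grip_width: 25.4
gripper_force: 40.0
```

```bash
python3 -m pendant '[[[0,0,-0.015],[0,0,0]],[[0,0,-0.025],[0,0,0]],[[0,0,-0.02],[0,0,0]],[[0,0,0],[0,0,0]],[[0,0,0],[0,0,0]]]'
python3 -m pendant '[[[0.025,-0.002,0],[0,0,0]],[[0.025,-0.002,0],[0,0,0]],[[0.025,-0.002,0],[0,0,0]],[[0.025,-0.002,0],[0,0,0]],[[0.025,-0.002,0],[0,0,0]],[[0.025,-0.002,0],[0,0,0]],[[0.025,-0.002,0],[0,0,0]],[[0.025,-0.002,0],[0,0,0]]]'
python3 -m pendant '[[[0,0,0],[0,0,-0.11]],[[0,0,0],[0,0,-0.11]],[[0,0,0],[0,0,-0.11]],[[0,0,0],[0,0,-0.11]],[[0,0,0],[0,0,0]],[[0,0,0],[0,0,0]]]'
cat > st.py <<'E'
from h import *
from scipy.spatial.transform import Rotation as R
a=np.radians(94.95);O=np.array([528.5,75.2]);ex=np.array([np.cos(a),np.sin(a)]);ey=np.array([-np.sin(a),np.cos(a)])
s=ctrl.observe();q=s["tool_rot"];M=R.from_quat([*q[1:],q[0]]).as_matrix();p=s["position"]
d=p[:2]-O;f=s["force"]
print("t",round(s["time_s"],2),"jig TCP",(d@ex).round(1),(d@ey).round(1),p[2].round(1),"yaw-jig",round(np.degrees(np.arctan2(M[1,0],M[0,0]))-94.95,2),"F jig",(f[:2]@ex).round(1),(f[:2]@ey).round(1),f[2].round(1),"w",round(s["grip_width"],1))
E
python3 st.py
python3 - <<'E'
from h import *
c=cam("wrist"); cv2.imwrite("pics/w3.png",c[0]["color"][...,::-1]); P=cloud(c);C=c[0]["color"]; np.savez("w3.npz",P=P,C=C)
E
python3 jig.py w3.npz
```

```text
time_s: 5.75
position: [441.2, -271.1, 64.3]
tool_rot: [0.001, 0.822, 0.57, 0.0]
force: [0.2, 0.1, -1.9]
grip_width: 25.6
gripper_force: 40.0
time_s: 6.42
position: [494.5, -75.8, 61.5]
tool_rot: [-0.001, 0.822, 0.57, -0.001]
force: [0.6, -0.4, -0.6]
grip_width: 25.8
gripper_force: 40.0
time_s: 6.92
position: [494.6, -77.1, 62.1]
tool_rot: [-0.001, 0.679, 0.734, -0.0]
force: [0.6, 0.2, -1.4]
grip_width: 25.5
gripper_force: 40.0
t 6.92 jig TCP -148.8 46.9 62.1 yaw-jig -0.43 F jig 0.2 -0.6 -1.4 w 25.5
plate [344. 118.] 27041 z 7.7 c [529.6  13.8] [153.3 118.3] 4.24
    [[448.79998779296875, 67.0999984741211], [457.6000061035156, -50.900001525878906], [610.4000244140625, -39.599998474121094], [601.7000122070312, 78.5]]
grey [232.  23.] 1426 z 37.9 c [462.2  49.2] [16.1 21.3] 5.2
    [[453.20001220703125, 59.099998474121094], [455.1000061035156, 37.900001525878906], [471.20001220703125, 39.29999923706055], [469.20001220703125, 60.599998474121094]]
grey [300.  19.] 154 z 38.7 c [497.8  53.2] [ 2.2 17.8] 4.58
    [[496.0, 62.0], [497.3999938964844, 44.20000076293945], [499.6000061035156, 44.400001525878906], [498.20001220703125, 62.099998474121094]]
grey [393.  30.] 10121 z 41.4 c [550.9  51.5] [90.1 31.3] 5.7
    [[504.5, 62.599998474121094], [507.6000061035156, 31.5], [597.2000122070312, 40.400001525878906], [594.0999755859375, 71.5]]
jaw [288.  22.] 1445 z 36.7 c [491.8  51.8] [20.4 21.6] 6.17
    [[480.5, 61.400001525878906], [482.79998779296875, 40.0], [503.1000061035156, 42.20000076293945], [500.79998779296875, 63.599998474121094]]
bench z -0.3817177887017821
```

View pics/w3.png

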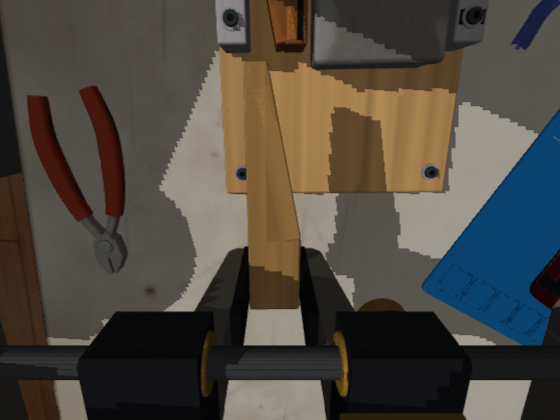

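The wedge is held in line with the jig, tip at about (256,63), with the fence end at (232,45) and the jaw end at (290,40). I'll measure the held wedge's straight side in the jig frame before lowering.

```bash
cat > wg.py <<'E'
from h import *
import sys
a=np.radians(94.95);O=np.array([528.5,75.2]);E=np.array([[np.cos(a),np.sin(a)],[-np.sin(a),np.cos(a)]])
def run(D,lo,hi):
    P=D["P"];hsv=cv2.cvtColor(D["C"],cv2.COLOR_RGB2HSV)
    J=(P[...,:2]-O)@E.T; z=P[...,2]
    m=(z>lo)&(z<hi)&(hsv[...,1]>60)&(J[...,0]>-210)&(J[...,0]<40)&(J[...,1]>15)&(J[...,1]<75)
    k,lab,st,ce=cv2.connectedComponentsWithStats(m.astype(np.uint8)); i=1+np.argmax(st[1:,4]); m=lab==i
    Q=J[m]; print("n",m.sum(),"z",np.median(z[m]).round(1),"x",np.percentile(Q[:,0],[.3,99.7]).round(1))
    b=[];t=[]
    for x in np.arange(Q[:,0].min()+4,Q[:,0].max()-4,6):
        s=Q[abs(Q[:,0]-x)<3,1]
        if len(s)>8: b.append((x,np.percentile(s,98)));t.append((x,np.percentile(s,2)))
    b=np.array(b);t=np.array(t);pf=np.polyfit(b[:,0],b[:,1],1);print("+y side slope deg",np.degrees(pf[0]).round(2),"y",b[:,1].round(1),"-y",t[:,1].round(1))
if __name__=="__main__": run(np.load(sys.argv[1]),float(sys.argv[2]),float(sys.argv[3]))
E
python3 wg.py w3.npz 76 92
```

```text
n 10471 z 82.1 x [-163.3  -44.8]
+y side slope deg -0.39 y [59.3 59.3 59.3 59.3 59.4 58.5 58.8 58.7 58.7 58.7 58.8 58.8 58.6 58.8
 58.6 58.5 58.7 58.5 58.7] -y [34.3 33.9 34.  34.1 33.7 34.2 34.4 35.4 36.4 37.5 38.4 39.4 40.8 41.7
 43.1 44.  45.2 46.3 47.3]
```

```bash
python3 -m pendant '[[[0,0,0.016],[0,0,-0.007]],[[0,0,0.016],[0,0,0]],[[0,0,0.014],[0,0,0]],[[0,0,0],[0,0,0]],[[0,0,0],[0,0,0]]]'
python3 st.py
python3 -m pendant '[[[0.004,0,0],[0,0,0]],[[0.004,0,0],[0,0,0]],[[0.004,0,0],[0,0,0]],[[0.004,0,0],[0,0,0]],[[0.004,0,0],[0,0,0]],[[0.004,0,0],[0,0,0]],[[0,0,0],[0,0,0]],[[0,0,0],[0,0,0]]]'
python3 st.py
```

```text
time_s: 7.38
position: [494.8, -77.2, 16.8]
tool_rot: [-0.001, 0.676, 0.737, -0.0]
force: [0.3, 0.5, -0.5]
grip_width: 25.3
gripper_force: 40.0
t 7.38 jig TCP -148.9 46.8 16.8 yaw-jig 0.06 F jig 0.4 -0.3 -0.5 w 25.3
time_s: 8.05
position: [493.6, -53.4, 17.7]
tool_rot: [0.0, 0.675, 0.738, -0.0]
force: [0.6, -0.3, -1.0]
grip_width: 25.8
gripper_force: 40.0
t 8.05 jig TCP -125.1 45.9 17.7 yaw-jig 0.18 F jig -0.3 -0.5 -1.0 w 25.8
```

```bash
python3 -m pendant '[[[0,0,0.002],[0,0,0]],[[0,0,0.0015],[0,0,0]],[[0.003,0,0],[0,0,0]],[[0.003,0,0],[0,0,0]],[[0.003,0,0],[0,0,0]],[[0,0,0],[0,0,0]],[[0,0,0],[0,0,0]]]'
python3 st.py
python3 -m pendant '[[[0.002,0,0],[0,0,0]],[[0.002,0,0],[0,0,0]],[[0.002,0,0],[0,0,0]],[[0.002,0,0],[0,0,0]],[[0,0,0],[0,0,0]],[[0,0,0],[0,0,0]]]'
python3 st.py
```

```text
time_s: 8.63
position: [492.8, -44.4, 14.1]
tool_rot: [0.0, 0.675, 0.738, -0.0]
force: [0.5, 0.0, -1.4]
grip_width: 26.0
gripper_force: 40.0
t 8.63 jig TCP -116.1 45.9 14.1 yaw-jig 0.18 F jig -0.0 -0.5 -1.4 w 26.0
time_s: 9.13
position: [492.0, -36.5, 14.1]
tool_rot: [-0.0, 0.675, 0.738, 0.0]
force: [-0.4, 0.4, -0.4]
grip_width: 26.1
gripper_force: 40.0
t 9.13 jig TCP -108.1 46.0 14.1 yaw-jig 0.16 F jig 0.5 0.4 -0.4 w 26.1
```

```bash
python3 -m pendant '[[[0.002,0,0.0015],[0,0,0]],[[0.002,0,0],[0,0,0]],[[0.002,0,0],[0,0,0]],[[0.002,0,0],[0,0,0]],[[0,0,0],[0,0,0]]]' >/dev/null
python3 st.py
python3 -m pendant '[[[0.002,0,0],[0,0,0]],[[0.002,0,0],[0,0,0]],[[0.002,0,0],[0,0,0]],[[0,0,0],[0,0,0]]]'>/dev/null
python3 st.py
```

```text
t 9.55 jig TCP -99.9 46.0 12.5 yaw-jig 0.16 F jig 0.7 0.6 -0.9 w 25.4
t 9.88 jig TCP -93.9 46.1 12.5 yaw-jig 0.16 F jig 0.1 0.1 -0.5 w 25.2
```

```bash
for i in 1; do python3 -m pendant '[[[0.0015,0,0],[0,0,0]],[[0.0015,0,0],[0,0,0]],[[0.0015,0,0],[0,0,0]],[[0,0,0],[0,0,0]]]'>/dev/null
python3 st.py
python3 -m pendant '[[[0.0015,0,0],[0,0,0]],[[0.0015,0,0],[0,0,0]],[[0,0,0],[0,0,0]]]'>/dev/null
python3 st.py
python3 -m pendant '[[[0.0015,0,0],[0,0,0]],[[0.0015,0,0],[0,0,0]],[[0,0,0],[0,0,0]]]'>/dev/null
python3 st.py; done
```

```text
t 10.22 jig TCP -89.5 46.0 12.6 yaw-jig 0.15 F jig -0.1 0.4 -1.2 w 25.6
t 10.47 jig TCP -86.6 46.0 12.6 yaw-jig 0.15 F jig 0.4 0.4 0.2 w 25.7
t 10.72 jig TCP -83.5 46.0 12.6 yaw-jig 0.15 F jig 0.4 0.8 -1.1 w 25.8
```

```bash
for i in 1; do python3 -m pendant '[[[0.0015,0,0],[0,0,0]],[[0.0015,0,0],[0,0,0]],[[0,0,0],[0,0,0]]]'>/dev/null
python3 st.py
python3 -m pendant '[[[0.0015,0,0],[0,0,0]],[[0.0015,0,0],[0,0,0]],[[0,0,0],[0,0,0]]]'>/dev/null
python3 st.py
python3 -m pendant '[[[0.0015,0,0],[0,0,0]],[[0.0015,0,0],[0,0,0]],[[0,0,0],[0,0,0]]]'>/dev/null
python3 st.py; done; python3 - <<'E'
from h import *
c=cam("side"); np.savez("s4.npz",P=cloud(c),C=c[0]["color"])
c=cam("wrist"); np.savez("w4.npz",P=cloud(c),C=c[0]["color"])
b=c[0]["color"]
cv2.imwrite("pics/w4.png",b[...,::-1])
E
```

```text
t 10.97 jig TCP -80.5 46.0 12.6 yaw-jig 0.16 F jig 1.2 0.1 -1.1 w 25.5
t 11.22 jig TCP -77.5 46.0 12.6 yaw-jig 0.15 F jig 0.7 0.1 -0.8 w 25.9
t 11.47 jig TCP -74.5 46.2 12.5 yaw-jig 0.16 F jig 0.1 0.7 -1.3 w 25.6
```

View pics/w4.png

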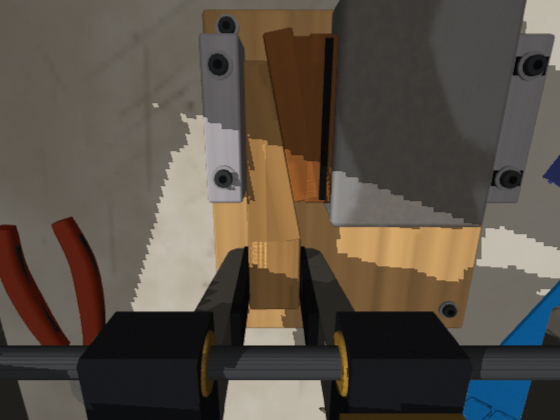

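The wedge is in the channel between the fence (edge at about column 242) and the jaw. Its taper lies on the jaw, and a dark gap still shows between jaw and case at (328,120). I'll keep pushing.

```bash
for i in 1; do python3 -m pendant '[[[0.0015,0,0],[0,0,0]],[[0.0015,0,0],[0,0,0]],[[0,0,0],[0,0,0]]]'>/dev/null
python3 st.py
python3 -m pendant '[[[0.0015,0,0],[0,0,0]],[[0.0015,0,0],[0,0,0]],[[0,0,0],[0,0,0]]]'>/dev/null
python3 st.py
python3 -m pendant '[[[0.0015,0,0],[0,0,0]],[[0.0015,0,0],[0,0,0]],[[0,0,0],[0,0,0]]]'>/dev/null
python3 st.py; done; python3 wg.py w4.npz 26 34.5
```

```text
t 11.82 jig TCP -71.7 46.7 12.3 yaw-jig 0.18 F jig -1.7 3.3 -2.3 w 25.5
t 12.07 jig TCP -69.0 47.3 12.1 yaw-jig 0.19 F jig -3.3 5.1 -0.5 w 25.6
t 12.32 jig TCP -68.1 47.5 12.2 yaw-jig 0.23 F jig -11.7 8.3 0.6 w 25.5
n 10418 z 32.6 x [-89.1  29.5]
+y side slope deg 0.46 y [58.1 58.2 58.3 58.3 58.7 58.4 58.4 58.3 58.3 58.5 58.7 58.6 58.8 58.8
 58.7 59.  58.9 58.8 59.1] -y [33.5 33.6 33.8 33.5 33.6 33.7 33.9 34.6 35.7 37.2 38.3 39.3 40.7 41.8
 43.1 44.1 45.4 46.7 48. ]
```

Resistance has climbed to 12 N, so I'll release here, back off, and then tap the butt with closed fingers.

```bash
python3 -m pendant '[[[-0.001,-0.001,0],[0,0,0]],[[-0.001,0,0],[0,0,0]],[[0,0,0],[0,0,0]]]' >/dev/null
python3 st.py
python3 -m pendant '[[[0,0,0],[0,0,0]],[[0,0,0],[0,0,0]],[[0,0,0],[0,0,0]],[[0,0,0],[0,0,0]],[[0,0,0],[0,0,0]]]' 65 >/dev/null
python3 st.py
python3 -m pendant '[[[0,0,-0.02],[0,0,0]],[[0,0,-0.03],[0,0,0]],[[-0.03,0,-0.02],[0,0,0]],[[-0.015,0,0],[0,0,0]],[[0,0,0],[0,0,0]],[[0,0,0],[0,0,0]]]' >/dev/null
python3 st.py
python3 - <<'E'
from h import *
c=cam("wrist"); np.savez("w5.npz",P=cloud(c),C=c[0]["color"])
cv2.imwrite("pics/w5.png",c[0]["color"][...,::-1])
E
python3 wg.py w5.npz 26 34.5; python3 jig.py w5.npz | grep -A1 -E "jaw|grey"
```

```text
t 12.57 jig TCP -68.0 47.6 12.3 yaw-jig 0.13 F jig -3.0 3.9 -1.4 w 25.6
t 12.98 jig TCP -67.8 46.5 12.9 yaw-jig 0.15 F jig 0.1 -1.0 -0.5 w 56.6
t 13.48 jig TCP -113.0 46.8 82.7 yaw-jig 0.06 F jig 0.9 0.4 -0.2 w 59.8
n 6193 z 31.6 x [-83.   32.5]
+y side slope deg 0.35 y [59.8 59.7 59.6 60.2 60.  59.9 59.8 59.8 59.7 60.3 60.1 60.  60.4 60.4
 60.3 60.2 60.1 60.4 60.4] -y [34.5 34.5 34.6 34.8 34.9 35.  35.1 36.2 37.2 38.5 39.3 40.6 41.9 43.1
 44.4 45.4 46.9 48.  49.2]
grey [238.  55.] 3007 z 37.8 c [460.3  70.1] [16.1 61.8] 4.94
    [[449.6000061035156, 100.19999694824219], [454.8999938964844, 38.70000076293945], [471.0, 40.0], [465.6000061035156, 101.5999984741211]]
grey [313.  16.] 114 z 38.7 c [501.9  95.4] [ 2.3 17.2] 4.93
    [[500.0, 103.9000015258789], [501.5, 86.69999694824219], [503.79998779296875, 86.9000015258789], [502.29998779296875, 104.0999984741211]]
grey [388.  62.] 18099 z 41.5 c [551.2  72.6] [86.1 72.5] 4.94
    [[505.1000061035156, 105.0], [511.3999938964844, 32.70000076293945], [597.2000122070312, 40.099998474121094], [590.9000244140625, 112.4000015258789]]
grey [311.  54.] 120 z 38.7 c [503.7  75.8] [ 2.1 21.7] 6.87
    [[501.3999938964844, 86.5], [504.0, 64.9000015258789], [506.1000061035156, 65.0999984741211], [503.5, 86.69999694824219]]
grey [310.  92.] 111 z 38.5 c [505.6  54.7] [ 2.  19.6] 6.59
    [[503.5, 64.4000015258789], [505.79998779296875, 44.900001525878906], [507.79998779296875, 45.099998474121094], [505.5, 64.5999984741211]]
jaw [281.  82.] 8925 z 32.6 c [490.4  46.8] [ 40. 116.] 5.03
    [[465.3999938964844, 102.80000305175781], [475.6000061035156, -12.699999809265137], [515.5, -9.199999809265137], [505.29998779296875, 106.30000305175781]]
```

View pics/w5.png

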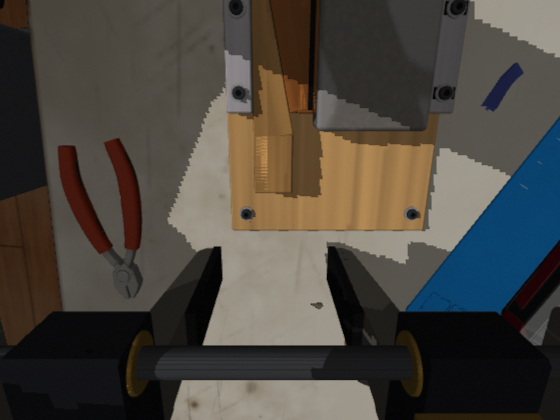

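The wedge lies along the fence, butt at about (273,190), jig x ≈ -83. Next I'll close the fingers, go down behind the butt, and tap.

```bash
python3 -m pendant '[[[0,0,0.01],[0,0,0]],[[0,0,0.01],[0,0,0]],[[0,0,0.01],[0,0,0]],[[0,0,0.01],[0,0,0]],[[0,0,0.01],[0,0,0]],[[0,0,0.01],[0,0,0]],[[0,0,0.006],[0,0,0]],[[0,0,0],[0,0,0]]]' 0 20 >/dev/null
python3 st.py
python3 -m pendant '[[[0.004,0,0],[0,0,0]],[[0.004,0,0],[0,0,0]],[[0.004,0,0],[0,0,0]],[[0.002,0,0],[0,0,0]],[[0.002,0,0],[0,0,0]],[[0,0,0],[0,0,0]],[[0,0,0],[0,0,0]]]' >/dev/null
python3 st.py
```

```text
t 14.2 jig TCP -112.3 48.3 14.7 yaw-jig 0.15 F jig 0.2 -0.3 -1.1 w 8.1
t 14.78 jig TCP -96.8 46.8 16.8 yaw-jig 0.17 F jig 0.7 -0.2 0.2 w 0.2
```

```bash
for i in 1; do python3 -m pendant '[[[0.0015,0,0.001],[0,0,0]],[[0.0015,0,0],[0,0,0]],[[0,0,0],[0,0,0]]]'>/dev/null
python3 st.py
python3 -m pendant '[[[0.001,0,0],[0,0,0]],[[0.001,0,0],[0,0,0]],[[0,0,0],[0,0,0]]]'>/dev/null
python3 st.py
python3 -m pendant '[[[0.001,0,0],[0,0,0]],[[0,0,0],[0,0,0]]]'>/dev/null
python3 st.py; done
```

```text
t 15.03 jig TCP -95.1 46.7 15.8 yaw-jig 0.19 F jig -4.9 0.6 -0.0 w 0.3
t 15.28 jig TCP -94.9 46.7 15.9 yaw-jig 0.23 F jig -11.8 1.6 -0.8 w 0.4
t 15.45 jig TCP -94.9 46.6 16.0 yaw-jig 0.25 F jig -16.2 3.1 -1.7 w 0.2
```

```bash
python3 -m pendant '[[[0,0,0],[0,0,0]],[[0,0,0],[0,0,0]]]'>/dev/null; python3 st.py
python3 -m pendant '[[[-0.003,0,0],[0,0,0]],[[-0.003,0,0],[0,0,0]],[[0,0,0],[0,0,0]]]'>/dev/null; python3 st.py
python3 -m pendant '[[[0.002,0,0],[0,0,0]],[[0.002,0,0],[0,0,0]],[[0.001,0,0],[0,0,0]],[[0.001,0,0],[0,0,0]],[[0,0,0],[0,0,0]]]'>/dev/null; python3 st.py
python3 -m pendant '[[[-0.003,0,0],[0,0,0]],[[-0.003,0,0],[0,0,0]],[[0,0,0],[0,0,0]]]'>/dev/null; python3 st.py
python3 -m pendant '[[[0.002,0,0],[0,0,0]],[[0.002,0,0],[0,0,0]],[[0.001,0,0],[0,0,0]],[[0.001,0,0],[0,0,0]],[[0,0,0],[0,0,0]]]'>/dev/null; python3 st.py
```

```text
t 15.62 jig TCP -94.8 46.7 16.0 yaw-jig 0.24 F jig -15.9 1.4 -1.2 w 0.4
t 15.87 jig TCP -97.1 47.0 15.5 yaw-jig 0.11 F jig -0.1 -0.0 0.3 w 0.1
t 16.28 jig TCP -94.8 46.9 15.8 yaw-jig 0.31 F jig -18.2 2.7 -2.6 w 0.4
t 16.53 jig TCP -96.7 47.0 15.6 yaw-jig 0.13 F jig -0.2 0.5 0.5 w 0.6
t 16.95 jig TCP -94.8 46.8 15.8 yaw-jig 0.32 F jig -18.8 3.5 -4.3 w 0.6
```

Repeated taps at 18–19 N gain nothing more. I'll retract and inspect.

```bash
python3 -m pendant '[[[-0.004,0,0],[0,0,0]],[[-0.006,0,0],[0,0,0]],[[-0.01,0,0],[0,0,0]],[[-0.01,0,-0.02],[0,0,0]],[[0,0,-0.03],[0,0,0]],[[0,0,-0.03],[0,0,0]],[[0,0,0],[0,0,0]],[[0,0,0],[0,0,0]]]'>/dev/null; python3 st.py
python3 -m pendant '[[[0.02,0,-0.02],[0,0,0]],[[0.03,0,-0.02],[0,0,0]],[[0.03,0,0],[0,0,0]],[[0,0,0],[0,0,0]],[[0,0,0],[0,0,0]]]'>/dev/null; python3 st.py
python3 - <<'E'
from h import *
c=cam("wrist"); np.savez("w6.npz",P=cloud(c),C=c[0]["color"])
v=c[0]["color"][:300,180:500]
cv2.imwrite("pics/w6.png",cv2.resize(v,None,fx=2,fy=2,interpolation=cv2.INTER_CUBIC)[...,::-1])
E
python3 wg.py w6.npz 26 34; python3 jig.py w6.npz | grep -A1 -E "jaw|grey"
```

```text
t 17.62 jig TCP -121.6 45.4 97.4 yaw-jig 0.15 F jig -0.3 1.0 -0.5 w 0.2
t 18.03 jig TCP -39.6 48.2 134.1 yaw-jig 0.31 F jig -0.1 0.8 -0.1 w 0.1
n 2947 z 31.7 x [-72.6  36.6]
+y side slope deg 0.32 y [59.7 59.7 59.7 59.7 59.6 59.6 59.6 59.8 60.3 60.3 60.3 60.2 60.2 60.1
 60.1 60.1 60.  60. ] -y [34.8 35.  35.1 35.2 34.4 35.4 36.4 38.2 39.1 40.1 41.8 42.7 43.6 45.3
 46.2 47.1 48.7 49.5]
grey [360. 154.] 12263 z 41.4 c [550.4  85. ] [86.7 97.4] 4.71
    [[503.20001220703125, 130.0], [511.20001220703125, 32.900001525878906], [597.5999755859375, 40.099998474121094], [589.5999755859375, 137.10000610351562]]
grey [250. 159.] 1688 z 37.7 c [459.8  74.1] [15.9 69.6] 4.64
    [[449.0, 108.0999984741211], [454.6000061035156, 38.70000076293945], [470.5, 40.0], [464.8999938964844, 109.4000015258789]]
grey [304. 160.] 169 z 38.6 c [503.5  77.5] [ 1.9 63.8] 5.09
    [[499.70001220703125, 109.0999984741211], [505.3999938964844, 45.599998474121094], [507.20001220703125, 45.79999923706055], [501.6000061035156, 109.30000305175781]]
jaw [282. 174.] 4779 z 33.1 c [489.6  55.9] [ 39.8 114.5] 4.66
    [[465.1000061035156, 111.4000015258789], [474.3999938964844, -2.799999952316284], [514.0999755859375, 0.5], [504.79998779296875, 114.5999984741211]]
```

View pics/w6.png

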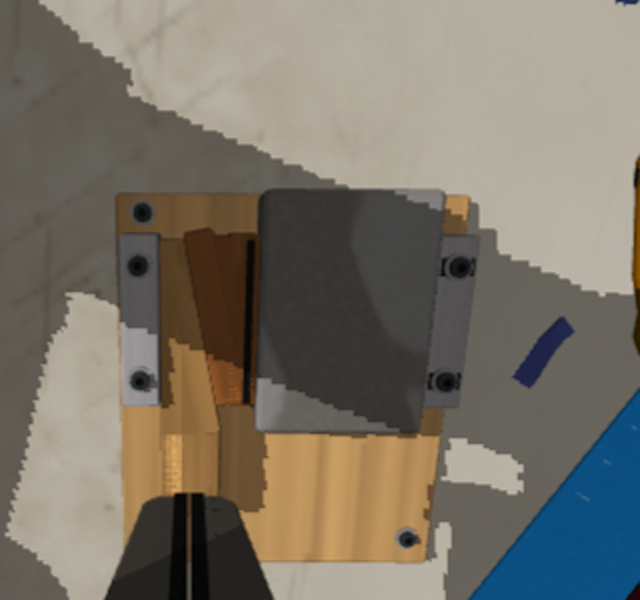

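The wedge is flush along the fence at (190,330) and the jaw is flat against the case. The case is bearing on the stop bar at (430,330), and the gripper is clear of everything. I'm handing it in.

```bash
python3 -c "
from workcell import ctrl
print(ctrl.job_done())"
```

```text
the job is handed in; nothing more can be done
None
```

I drove the wedge into the channel and tapped it to about 19 N until it moved no further, then released it and handed in the job at about 18 s. No verdict came back, and the holding force on the case could not be measured directly.

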